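Prime a conveyor lubrication unit with its hand pump

ROBOT

A 6-joint arm with a two-finger parallel gripper is mounted at the origin on the work surface. World frame = base frame: x ahead of the robot, y to its left, z up, the work surface at z = 0. Lengths are in m, angles in rad, forces in N, time in s.
With the tool pointing down it reaches from about 0.275 to 0.875 m from the base axis. Payload 12.5 kg.
Tool frame: the origin (TCP) lies midway between the tips of the shut fingers; the grasp point (between the pads) lies 19 mm behind it (manip.grip_depth is the distance from the TCP to the grasp point, in m); z points along the fingers, y is the direction in which the jaws open and shut (so a half turn about z gives the same grasp; the last joint's range is limited). The gripper opens to 85 mm and grips with 20 to 120 N. Pads are 22 mm wide; open, the fingers measure 114 mm over their backs; the gripper's body (76 mm by 85 mm) begins 54 mm behind the grasp point. The pads swing forward as they close: fully open they stand 13 mm farther back than shut.
Start: joints at [-1.241, 0.351, 1.652, -0, 1.139, -0.085], TCP at [0.222, -0.503, 0.231] pointing down, gripper open.
Joint ranges: [-2.75, 2.75], [-0.79, 2.1], [0.01, 2.65], [-1.57, 4.71], [0.07, 3.14], [-2.87, 2.87]. Speed limits (rad/s): [2.22, 2.22, 2.79, 3.14, 3.14, 3.14].

INTERFACE

Orientations are given as a 3x3 rotation matrix whose columns are the frame's x, y, z axes.
In Python, from workcell import manip gives the robot as it stands.
- The arm moves only by the shell command python3 -m handwheel 'ROWS' [FORCE]. ROWS is JSON, a list of rows, each a list of 3 entries, a list of its own where there are three numbers: the closure in counts, from 0 (fully open) to 255 (shut), then the shift along the world's x, y, z in m, then the turn about the world's z in rad. A call has 1 to 20 rows; each row is the pose to reach, as a shift and turn from the pose commanded when the call began; what a row does not reach only later rows make up. A row lasts 1/10 s, in which the tool goes at most 50 mm and 8.59 degrees, less where a joint would pass 70% of its speed; a pose out of reach is approached as far as the arm can. A call with a gripper value outside its range is refused whole. The fingers move at their own pace and stop on an object; FORCE is the grip in N (left out, the last holds). Time passes only in rows, so rows that repeat a pose let the fingers close. It gives the time, the measured TCP pose, the force and the opening at its end, in the units of the state.
- manip.read_state(): the state, without advancing time (a new reading comes with each control period).
- manip.read_camera(name): name is "scene" or "top" or "wrist"; returns a dict with "color" (400x640x3 uint8, red, green, blue), "camera_matrix" (3x3 intrinsics, pixels), "distortion" ([k1, k2, p1, p2, k3] as OpenCV has them; the pictures are not rectified), "R" (3x3) and "t" (3): a world point X has camera coordinates R X + t; the wrist camera has in their place "mount" (4x4, takes a point from camera to tool coordinates, whose origin is the TCP and whose axes are the flange's). Camera axes: x right, y down, z forward; pixel columns grow to the right and rows downward; lengths in m; the calibration is good to about 2 mm. A picture is of the moment at which its call begins: read the wrist's pose just before it. There is no depth.
- manip.sign_off(): hands the job in, once; it reports no verdict.
The state is a dict: "clock": time; "joints": joint angles; "dq": joint speeds; "effort": joint torques, N m; "eef_pos": TCP position; "ee_rot": TCP orientation; "wrist_force": force on the tool from outside, world axes, zero at the start; "torque": the same for the moment, N m; "finger_gap": opening from 0.0 (shut) to 1.0 (fully open).
Only numpy, scipy, OpenCV 4.12 (cv2) and the standard library are available. Lean on these libraries where they do the work, as an engineer would, in place of code of your own. Each camera call takes 0.05 s, during which the arm holds its last target. There are 200 camera calls.

TASK

Prime the lubrication unit on the bench: with the fingertips, push the hand pump's black knob down and let it come back up, in full strokes again and again, until the steel indicator pin at the end of the metering block pops fully out, then leave the knob up. Only push on the knob: do not grip it or pull it upwards, do not touch the pin, and leave the tools and parts lying about where they are.

Things in the scene. Friction and masses are not known exactly. Their poses are not given: they have to be found in the camera images.
- unit: lubrication unit, bolted to the bench: grey base plate 200 x 380 x 6 mm; towards its -y end a white oil tank 140 x 120 mm with an aluminium cover (top 123 mm up) that carries the pump with its knob at x -22, y -85 mm and, lower and behind it, a black filler cap 42 mm across (not used); towards +y the aluminium metering block, 50 x 90 x 55 mm. Origin: centre of the plate's underside.
- knob_top (a point): middle of the flat top of the pump's plunger knob: a black palm knob, 50 mm across, 22 mm high, on an upright steel rod over the aluminium pump barrel, the unit's highest part (224 mm above the bench when up). Moves with the knob. Axes are the unit's: z up, y along the plate from the tank to the metering block.
- plunger (a joint): travel of the knob in m: 0 up (rest), grows as it is pushed straight down, 0.024 at the stop. A spring lifts it back: 0.56 N per mm, 13 to 16 N at the stop. Each full stroke (from within 2 mm of the top to within 2 mm of the stop) drives the pin about 7 mm out; one shorter than 20 mm may gain nothing. If pulled upwards it gives up to -0.010; that must not be done.
- indicator (a joint): how far the indicator pin has come out, in m: 0 in, 0.035 fully out; starts between 0 and 0.008. It moves out in steps with the strokes, stays where it is between them, and after 4 to 6 full strokes, from about 0.030 on, snaps out to 0.035 by itself and stays there. Further strokes do no harm.
- pin_tip (a point): middle of the free end of the indicator pin: a bright steel pin 12 mm in diameter, lying level 48 mm above the bench, that slides out of the brass bush at the end of the metering block. It stands 4 mm out of the bush when in, 39 mm when fully out.
- pin_bush (a point): middle of the outer face of the brass bush from which the pin comes out, on the pin's axis; fixed to the unit. Axes as the unit's: y points out along the pin.
- oil_bottle: grey oil bottle standing upright, 68 mm across and 185 mm high, beside the tank; origin at the centre of its underside. To be left alone.
- wrench: steel open-ended wrench lying flat, 190 mm long; to be left alone. Origin at its underside, about the middle.
- screwdriver: screwdriver with a blue handle, lying, 200 mm long; to be left alone. Origin at its underside, about the middle.
- bearing: ball bearing lying flat, 62 mm across, 16 mm high; origin at the centre of its underside. To be left alone.
- fitting: loose brass pipe fitting standing on the unit's base plate between tank and block, 20 mm across, 28 mm high; origin at the centre of its underside. To be left alone.
- parts_box: open red plastic box, 100 x 130 x 60 mm, behind the unit; origin at the centre of its underside. To be left alone.
- pillow_block: grey cast pillow-block bearing, 125 mm long, 72 mm high; origin at the centre of its underside. To be left alone.

How it is judged:
By the outcome, as a careful person would: the job done as asked, in the order asked, and still so for the second after the job is handed in, with the robot touching nothing.
It also fails if it takes over 48 s, if anything falls off the work surface, if the arm or the gripper's body presses on something with over 40 N, if the wrist force passes 120 N, or if a joint passes its speed limit or range.

## Working session

There is one attempt and no reset: what is moved stays moved. The work goes in short steps, Python scripts to look and compute and a shell command to move; the robot and the scene stay as the last step left them, time stands still between calls to the robot, and variables do not carry over. Pictures are saved under pics/ and viewed, about 8 in all and at most 12, crops included, and the job is handed in when it is done.

```bash
mkdir -p pics
python3 - <<'E'
from workcell import manip
import cv2
for n in("scene","top"):
    c=manip.read_camera(n); cv2.imwrite(f"pics/{n}0.png",c["color"][:,:,::-1])
    print(n,c["camera_matrix"],c["distortion"],c["R"],c["t"])
s=manip.read_state();print({k:s[k] for k in("clock","eef_pos","ee_rot","wrist_force","finger_gap")})
E
```

```text
scene [[466.71790266   0.         324.3473276 ]
 [  0.         466.71790266 194.68686893]
 [  0.           0.           1.        ]] [-0.10462763  0.          0.          0.          0.        ] [[-0.57817333  0.81589628 -0.0053713 ]
 [ 0.48586013  0.33899424 -0.80561954]
 [-0.65548115 -0.46839744 -0.5924089 ]] [ 0.35802075 -0.15357356  1.74486136]
top [[410.83620021   0.         316.7070959 ]
 [  0.         410.83620021 198.14898772]
 [  0.           0.           1.        ]] [-0.03186264  0.          0.          0.          0.        ] [[ 0.00369356 -0.99973185  0.02286031]
 [-0.99258525 -0.00644268 -0.12137963]
 [ 0.12149437 -0.02224248 -0.99234288]] [-0.04605789  0.60121159  1.25353557]
{'clock': 0.1, 'eef_pos': array([ 0.22157854, -0.50305797,  0.23080772]), 'ee_rot': array([[ 9.15206234e-01,  4.02985657e-01, -3.31056609e-04],
       [ 4.02985777e-01, -9.15205660e-01,  1.03089674e-03],
       [ 1.12451718e-04, -1.07689423e-03, -9.99999414e-01]]), 'wrist_force': array([-0.50697706,  0.88332445,  0.1406206 ]), 'finger_gap': 1.0018927192780744}
```

View pics/scene0.png

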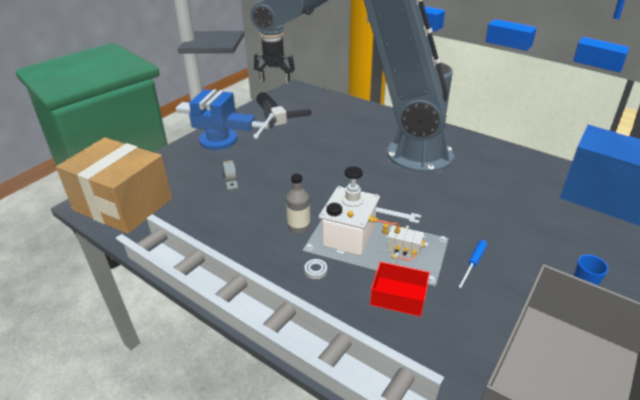

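View pics/top0.png

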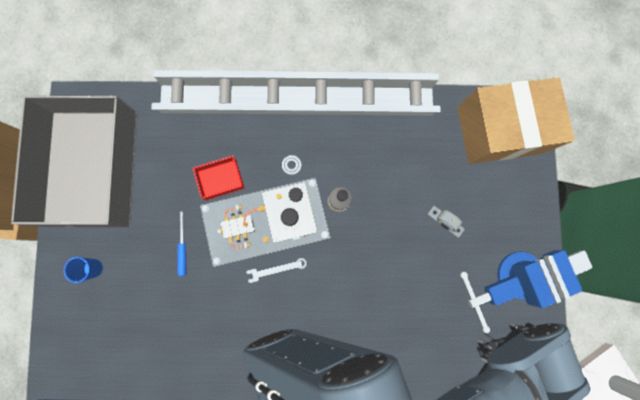

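The scene view shows the knob at about (353,173). The top view shows it at about (290,217), with the filler cap at (296,195) and the plate corners at (202,206), (314,179), (329,238) and (215,266). I'll enlarge both views to measure.

```bash
cat > h.py <<'E'
from workcell import manip
import numpy as np, cv2
def ray(c,uv,z):
    p=cv2.undistortPoints(np.array([[uv]],float),c["camera_matrix"],c["distortion"])[0,0]
    o=-c["R"].T@c["t"]; d=c["R"].T@np.r_[p,1]
    return o+d*(z-o[2])/d[2]
def proj(c,X):
    r=cv2.Rodrigues(c["R"])[0]
    return cv2.projectPoints(np.array(X,float).reshape(-1,1,3),r,c["t"],c["camera_matrix"],c["distortion"])[0][:,0]
E
python3 - <<'E'
from h import *
t=manip.read_camera("top");s=manip.read_camera("scene")
a=cv2.resize(t["color"][170:275,190:360],None,fx=4.5,fy=4.5,interpolation=cv2.INTER_CUBIC)[:, :760]
b=cv2.resize(s["color"][155:280,295:455],None,fx=4.5,fy=4.5,interpolation=cv2.INTER_CUBIC)
cv2.imwrite("pics/t1.png",a[:,:,::-1]);cv2.imwrite("pics/s1.png",b[:,:,::-1])
cs=np.array([ray(t,p,.006)[:2] for p in[(202,206),(314,179),(329,238),(215,266)]])
print(cs,cs.mean(0))
print(ray(t,(290,217),.224),ray(s,(353,173),.224))
E
```

```text
[[ 0.57757636  0.32313462]
 [ 0.66762771 -0.03470333]
 [ 0.47769592 -0.08331327]
 [ 0.38816188  0.27550532]] [0.52776547 0.12015584]
[0.52749005 0.03219185 0.224     ] [0.5413557  0.03956172 0.224     ]
```

View pics/t1.png

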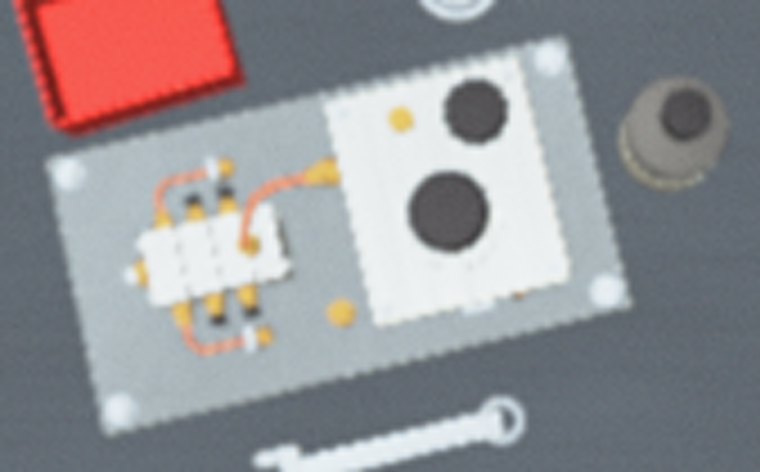

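View pics/s1.png

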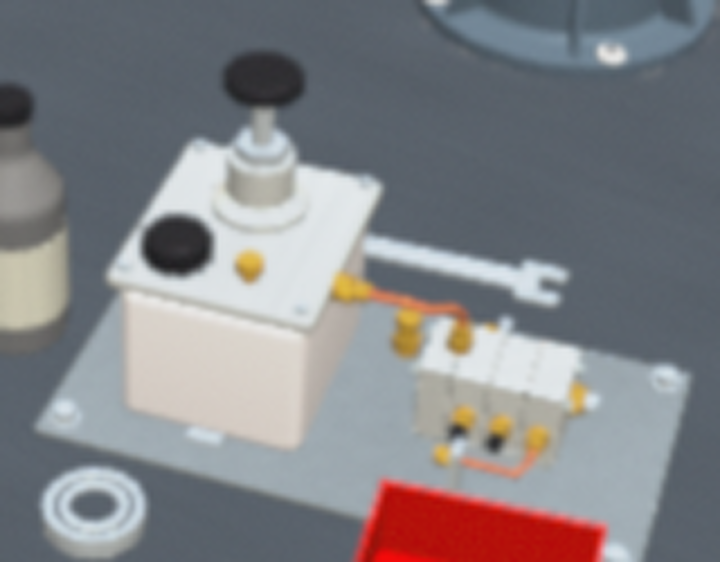

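Two independent estimates of the knob agree. The top-view ray at z=0.224 gives (0.5275, 0.032), and the plate corners plus the offset give (0.527, 0.032). Next I'll shut the fingers, lift and travel to above it.

```bash
python3 -m handwheel '[[255,[0,0,0.04],0],[255,[0,0,0.08],0],[255,[0.306,0.535,0.08],0],[255,[0.306,0.535,0.08],0],[255,[0.306,0.535,0.08],0],[255,[0.306,0.535,0.08],0],[255,[0.306,0.535,0.08],0],[255,[0.306,0.535,0.08],0],[255,[0.306,0.535,0.08],0],[255,[0.306,0.535,0.08],0],[255,[0.306,0.535,0.08],0],[255,[0.306,0.535,0.08],0],[255,[0.306,0.535,0.08],0],[255,[0.306,0.535,0.08],0],[255,[0.306,0.535,0.08],0],[255,[0.306,0.535,0.05],0],[255,[0.306,0.535,0.03],0],[255,[0.306,0.535,0.02],0],[255,[0.306,0.535,0.02],0]]'
python3 - <<'E'
from h import *
s=manip.read_state();print(s["eef_pos"],s["wrist_force"],s["finger_gap"],s["joints"])
a=[]
for n,(x,y,w,h) in dict(scene=(293,100,140,180),wrist=(0,0,640,400)).items():
    c=manip.read_camera(n)
    im=c["color"][y:y+h,x:x+w]; a.append(cv2.resize(im,None,fx=400/h,fy=400/h,interpolation=cv2.INTER_CUBIC))
a[1]=cv2.resize(a[1],None,fx=.75,fy=.75);a[1]=np.pad(a[1],((0,100),(0,0),(0,0)))
cv2.imwrite("pics/p2.png",np.hstack(a)[:,:,::-1])
E
```

```text
clock: 2.1
eef_pos: [0.5271, 0.0313, 0.2503]
ee_rot: [[0.915, 0.403, -0.002], [0.403, -0.915, -0.0], [-0.002, -0.001, -1.0]]
wrist_force: [-0.6, 0.0, 0.2]
finger_gap: -0.001
[0.52712365 0.03132722 0.25034456] [-0.5957446   0.00518897  0.23486096] -0.0014160848184778434 [-2.87721329e-02  2.92139875e-01  1.68417467e+00 -8.76797972e-05
  1.16745552e+00  1.12764581e+00]
```

View pics/p2.png

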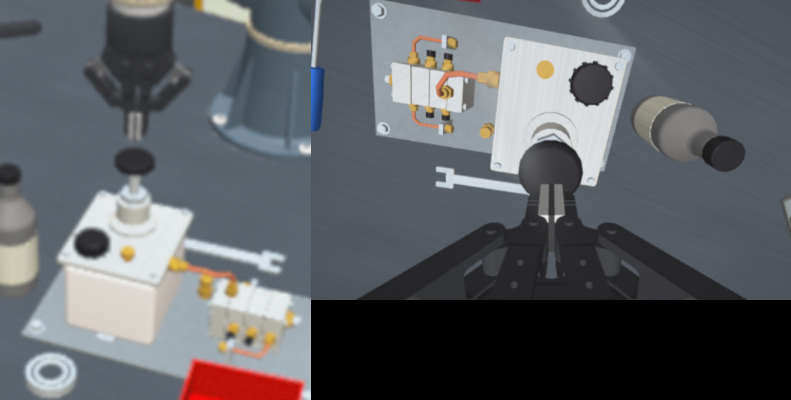

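The fingertips are shut and centred above the knob: tips at (135,135) and knob at (135,160) in the left view, and the wrist view agrees. I'll press cautiously, stopping just short of the stop.

```bash
python3 -m handwheel '[[255,[0,0,-0.01],0],[255,[0,0,-0.02],0],[255,[0,0,-0.026],0],[255,[0,0,-0.032],0],[255,[0,0,-0.038],0],[255,[0,0,-0.044],0],[255,[0,0,-0.047],0],[255,[0,0,-0.047],0]]' 
python3 -m handwheel '[[255,[0,0,-0.002],0],[255,[0,0,-0.003],0],[255,[0,0,-0.003],0]]'
python3 -m handwheel '[[255,[0,0,-0.001],0],[255,[0,0,-0.002],0],[255,[0,0,-0.002],0]]'
```

```text
clock: 3.0
eef_pos: [0.5275, 0.0316, 0.2046]
ee_rot: [[0.915, 0.403, -0.0], [0.403, -0.915, -0.0], [-0.0, -0.0, -1.0]]
wrist_force: [-6.1, -0.6, 11.0]
finger_gap: 0.002
clock: 3.3
eef_pos: [0.5275, 0.0316, 0.202]
ee_rot: [[0.915, 0.403, -0.0], [0.403, -0.915, -0.0], [-0.0, 0.0, -1.0]]
wrist_force: [-6.4, -1.0, 13.2]
finger_gap: -0.001
clock: 3.6
eef_pos: [0.5275, 0.0316, 0.2001]
ee_rot: [[0.915, 0.403, -0.0], [0.403, -0.915, -0.0], [-0.0, 0.0, -1.0]]
wrist_force: [-7.2, -0.6, 14.0]
finger_gap: 0.0
```

```bash
python3 -m handwheel '[[255,[0,0,-0.001],0],[255,[0,0,-0.002],0],[255,[0,0,-0.002],0]]'
```

```text
clock: 3.9
eef_pos: [0.5276, 0.0316, 0.1998]
ee_rot: [[0.915, 0.403, 0.001], [0.403, -0.915, -0.0], [0.001, 0.001, -1.0]]
wrist_force: [-14.6, -1.6, 32.1]
finger_gap: -0.001
```

The stop is felt at z=0.1998 (32 N), so that was one full stroke. Now more strokes.

```bash
R='x'; python3 -m handwheel '[[255,[0,0,0.008],0],[255,[0,0,0.018],0],[255,[0,0,0.027],0],[255,[0,0,0.032],0],[255,[0,0,0.032],0],[255,[0,0,0.025],0],[255,[0,0,0.017],0],[255,[0,0,0.009],0],[255,[0,0,0.002],0],[255,[0,0,0.001],0],[255,[0,0,0.001],0]]'
python3 -m handwheel '[[255,[0,0,0.008],0],[255,[0,0,0.018],0],[255,[0,0,0.027],0],[255,[0,0,0.032],0],[255,[0,0,0.032],0],[255,[0,0,0.032],0]]'
python3 -m handwheel '[[255,[0,0,-0.007],0],[255,[0,0,-0.015],0],[255,[0,0,-0.023],0],[255,[0,0,-0.030],0],[255,[0,0,-0.032],0],[255,[0,0,-0.032],0]]'
python3 - <<'E'
from h import *
s=manip.read_camera("scene")
b=cv2.resize(s["color"][155:280,295:455],None,fx=4.5,fy=4.5,interpolation=cv2.INTER_CUBIC)
cv2.imwrite("pics/s3.png",b[:,:,::-1])
E
```

```text
clock: 5.0
eef_pos: [0.5282, 0.0317, 0.1999]
ee_rot: [[0.915, 0.403, 0.002], [0.403, -0.915, -0.0], [0.002, 0.001, -1.0]]
wrist_force: [-7.2, 0.1, 26.1]
finger_gap: -0.005
clock: 5.6
eef_pos: [0.5274, 0.0317, 0.2297]
ee_rot: [[0.915, 0.403, -0.001], [0.403, -0.915, 0.0], [-0.001, -0.0, -1.0]]
wrist_force: [0.2, 0.1, 0.0]
finger_gap: 0.003
clock: 6.2
eef_pos: [0.528, 0.0317, 0.1999]
ee_rot: [[0.915, 0.403, 0.002], [0.403, -0.915, -0.0], [0.001, 0.001, -1.0]]
wrist_force: [-8.7, -0.4, 27.4]
finger_gap: -0.001
```

View pics/s3.png

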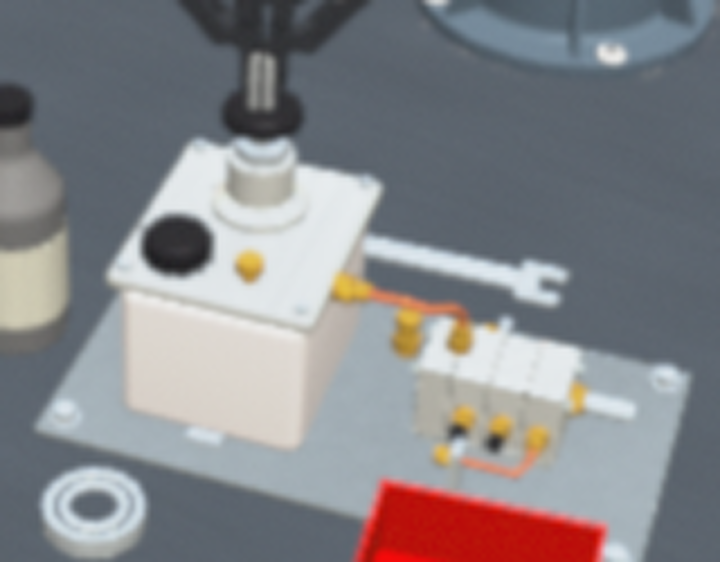

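After 3 strokes the pin tip has moved from about (597,401) to about (635,410), partly out. The knob is at its stop. Two more strokes, ending up and clear.

```bash
python3 -m handwheel '[[255,[0,0,0.008],0],[255,[0,0,0.018],0],[255,[0,0,0.027],0],[255,[0,0,0.032],0],[255,[0,0,0.032],0],[255,[0,0,0.025],0],[255,[0,0,0.017],0],[255,[0,0,0.009],0],[255,[0,0,0.001],0],[255,[0,0,0],0],[255,[0,0,0],0]]'
python3 -m handwheel '[[255,[0,0,0.008],0],[255,[0,0,0.018],0],[255,[0,0,0.027],0],[255,[0,0,0.032],0],[255,[0,0,0.032],0],[255,[0,0,0.025],0],[255,[0,0,0.017],0],[255,[0,0,0.009],0],[255,[0,0,0.001],0],[255,[0,0,0],0],[255,[0,0,0],0]]'
python3 -m handwheel '[[255,[0,0,0.008],0],[255,[0,0,0.018],0],[255,[0,0,0.027],0],[255,[0,0,0.035],0],[255,[0,0,0.055],0],[255,[0,0,0.085],0],[255,[0,0,0.085],0],[255,[0,0,0.085],0],[255,[0,0,0.085],0]]'
python3 - <<'E'
from h import *
s=manip.read_camera("scene")
b=cv2.resize(s["color"][155:280,295:455],None,fx=4.5,fy=4.5,interpolation=cv2.INTER_CUBIC)
cv2.imwrite("pics/s4.png",b[:,:,::-1])
# predicted tip pixels in crop from plate pose
x=np.array([.970,.244,0]);y=np.array([-.244,.970,0])
# bush/pin base from pictures: bush face at crop (585,398)
f=lambda u:ray(s,(u[0]/4.5+295,u[1]/4.5+155),.048)
B=f((586,399));print(B)
for d in (.004,.011,.018,.025,.032,.039): print(d,(proj(s,B+d*y)[0]-[295,155])*4.5)
E
```

```text
clock: 7.35
eef_pos: [0.528, 0.0316, 0.1999]
ee_rot: [[0.915, 0.403, 0.002], [0.403, -0.915, -0.0], [0.001, 0.001, -1.0]]
wrist_force: [-8.7, 0.1, 28.1]
finger_gap: -0.001
clock: 8.45
eef_pos: [0.528, 0.0316, 0.1999]
ee_rot: [[0.915, 0.403, 0.002], [0.403, -0.915, -0.0], [0.001, 0.001, -1.0]]
wrist_force: [-8.5, -0.5, 27.7]
finger_gap: 0.002
clock: 9.35
eef_pos: [0.5271, 0.0317, 0.2821]
ee_rot: [[0.915, 0.403, -0.002], [0.403, -0.915, 0.0], [-0.002, -0.001, -1.0]]
wrist_force: [-0.5, -0.3, 0.1]
finger_gap: -0.002
[0.49620195 0.25242156 0.048     ]
0.004 [592.46811545 400.54877122]
0.011 [603.80858557 403.26360803]
0.018 [615.17599675 405.98411828]
0.025 [626.57019651 408.7102572 ]
0.032 [637.99102793 411.4419789 ]
0.039 [649.43832965 414.17923633]
```

View pics/s4.png

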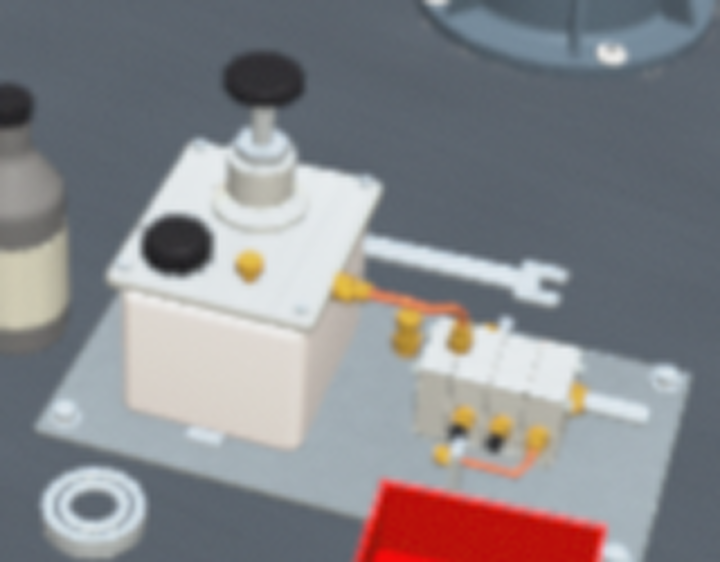

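The pin tip is now at about (649,413), matching the predicted 39 mm position, and the knob is back up. Further strokes do no harm, so I'll make one more and check that the pin stays put.

```bash
python3 -m handwheel '[[255,[0,0,-0.03],0],[255,[0,0,-0.05],0],[255,[0,0,-0.056],0],[255,[0,0,-0.062],0],[255,[0,0,-0.069],0],[255,[0,0,-0.077],0],[255,[0,0,-0.084],0],[255,[0,0,-0.085],0],[255,[0,0,-0.085],0],[255,[0,0,-0.077],0],[255,[0,0,-0.068],0],[255,[0,0,-0.058],0],[255,[0,0,-0.05],0],[255,[0,0,-0.03],0],[255,[0,0,0],0],[255,[0,0,0],0],[255,[0,0,0],0],[255,[0,0,0],0]]'
python3 - <<'E'
from h import *
s=manip.read_camera("scene")
b=cv2.resize(s["color"][155:280,295:455],None,fx=4.5,fy=4.5,interpolation=cv2.INTER_CUBIC)[:,:,::-1]
cv2.imwrite("pics/s5.png",b)
for n in("s1","s4"):
    a=cv2.imread(f"pics/{n}.png"); d=(cv2.absdiff(a,b).max(2)>40).astype(np.uint8)
    print(n,[list(x) for x in cv2.connectedComponentsWithStats(d)[2][1:] if x[4]>15])
E
```

```text
clock: 11.2
eef_pos: [0.5273, 0.0317, 0.2824]
ee_rot: [[0.915, 0.403, -0.001], [0.403, -0.915, 0.0], [-0.001, -0.001, -1.0]]
wrist_force: [-0.8, 0.3, -0.3]
finger_gap: 0.0
s1 [[np.int32(597), np.int32(397), np.int32(51), np.int32(23), np.int32(673)]]
s4 []
```

The extra stroke left the pin exactly where it was. Compared with the start, only the pin has changed in that view and the knob is fully up, so I'm handing in.

```bash
python3 -c "
from workcell import manip
print(manip.sign_off())"
```

```text
the job is handed in; nothing more can be done
None
```

The pump is primed: the indicator pin is fully out and the knob is back up. I pushed the knob with the shut fingertips for six full strokes, each to the stop. The stop was felt at z ≈ 0.200 m with about 26–32 N, though there was no reading at the bottom of the last stroke. I handed in at about 11 s, with the arm about 58 mm clear above the knob.

**Pin:** after five strokes its tip was where the camera calibration puts 39 mm out of the bush. A sixth stroke moved it no further, so it had already snapped out.

**Rest of the scene:** comparing before and after in the scene camera's close-up of the unit, only the pin had changed. That view does not cover the screwdriver or pillow block, but the arm went nowhere near them. No check failed. While pressing there was a sideways force of about 6–15 N at the fingertips; the wrist readings taken between moves never passed about 35 N.

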